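Set out the rolling board for shortbread

ROBOT

A 6-joint arm with a two-finger parallel gripper is mounted at the origin on the work surface. World frame = base frame: x ahead of the robot, y to its left, z up, the work surface at z = 0. Lengths are in m, angles in rad, forces in N, time in s.
With the tool pointing down it reaches from about 0.425 to 0.925 m from the base axis. Payload 12.5 kg.
Tool frame: the origin (TCP) lies midway between the tips of the shut fingers; the grasp point (between the pads) lies 19 mm behind it; z points along the fingers, y is the direction in which the jaws open and shut (so a half turn about z gives the same grasp; the last joint's range is limited). The gripper opens to 85 mm and grips with 20 to 120 N. Pads are 22 mm wide; open, the fingers measure 114 mm over their backs; the gripper's body (76 mm by 85 mm) begins 54 mm behind the grasp point. The pads swing forward as they close: fully open they stand 13 mm farther back than shut.
Start: joints at [-0.106, 0.491, 1.559, -0, 1.092, -0.106], TCP at [0.625, 0, 0.231] pointing down, gripper open.
Joint ranges: [-3.1, 3.1], [-0.84, 2.19], [0.05, 2.79], [-1.13, 4.28], [0.06, 2.93], [-2.69, 2.69]. Speed limits (rad/s): [2.22, 2.22, 2.79, 3.14, 3.14, 3.14].

INTERFACE

Orientations are given as a 3x3 rotation matrix whose columns are the frame's x, y, z axes.
In Python, from workcell import get_state, capture, hand_in, look_for, silhouettes gives the robot as it stands.
- The arm moves only by the shell command python3 -m crank 'ROWS' [OPENING]. ROWS is a JSON object of lists of equal length, an entry for each row: "dp": the shift along the tool's x, y, z as a fraction of full scale, a list of three; "roll": the turn about the tool's z as a fraction of full scale. In form: {"dp": [[tx, ty, tz], ...], "roll": [roll, ...]}. A call has 1 to 10 rows; each row is the pose to reach, as a shift and turn from the pose commanded when the call began, along the tool's axes at that moment, turning the shorter way round; what a row does not reach only later rows make up. Full scale, the value 1, is 0.25 m for a shift and 360 degrees for a turn. A row lasts 1/8 s, in which the tool goes at most 62.5 mm and 10.7 degrees, less where a joint would pass 70% of its speed; a pose out of reach is approached as far as the arm can. A call with a number of a shift or a turn outside -1 to 1 is refused whole. A call with a gripper value outside its range is refused whole. OPENING is the closure, from -1 (fully open) to 1 (shut), set as the call begins (- or left out, the last holds). The fingers move at their own pace and stop on an object; the grip force is fixed at half the most. Time passes only in rows, so rows that repeat a pose let the fingers close. It gives the time, the measured TCP pose, the force and the opening at its end, in the units of the state.
- get_state(): the state, without advancing time (a new reading comes with each control period).
- capture(name): name is "scene" or "side" or "wrist"; returns a dict with "image" (420x560x3 uint8, red, green, blue), "z_map" (420x560 float32, m along the optical axis (not along the pixel's ray), 0 where there is no reading), "vertical_fov" (degrees; the focal length in pixels is half the picture's height over the tangent of half this angle, whatever the lens; pixels are square), "cx", "cy" (the principal point, pixels), "xyz" and "orientation" of the camera in the world. Camera axes: x right, y up, looking along -z (the intrinsics and any distortion apply to the point x, -y, -z); pixel columns grow to the right and rows downward; lengths in m; the calibration is good to about 2 mm. A picture is of the moment at which its call begins.
- hand_in(): hands the job in, once; it reports no verdict.
Trained networks look in a picture, given as the dict that the camera call returned (one of the last four; its "shot" number tells which), for a name from the list of things; names that differ only in an ending like _2 or _b are one class to them, and where a whole thing is asked for, a point or a joint stands for the part that bears it (a point fixed in the world has none). Each returns a list of dicts, best first, with "confidence" (0 to 1); they miss things now and then, are a little off and sometimes report something else, mostly with a low value. They report only what shows in the picture. A call takes as long as a camera call. They do not tell look-alikes from the thing itself.
- look_for(picture, query): "at" ([column, row] as shares, 0 to 1, of the picture: columns of its width, rows of its height, amid what is visible of it).
- silhouettes(picture, query): "pixels" (420x560 bool, what is visible of it) and "at" ([column, row] as shares, 0 to 1, of the picture: columns of its width, rows of its height, amid what is visible of it).
The state is a dict: "t": time; "joints": joint angles; "joint_velocities": joint speeds; "tau": joint torques, N m; "position": TCP position; "tcp_rot": TCP orientation; "ft_force": force on the tool from outside, world axes, zero at the start; "ft_torque": the same for the moment, N m; "width": opening from 0.0 (shut) to 1.0 (fully open).
Only numpy, scipy, OpenCV 4.12 (cv2) and the standard library are available. Lean on these libraries where they do the work, as an engineer would, in place of code of your own. Each camera call takes 0.05 s, during which the arm holds its last target.

TASK

Set the counter out for rolling shortbread: lay the rolling pin flat across the middle of the wooden board, parallel to the board's short ends; stand the round cutter on the board halfway between the pin and the end with the handle tab, and the square cutter halfway between the pin and the plain end, both flat and centred on the board's width. Put the white lid back on the butter dish, lined up and fully seated, lowering it gently rather than dropping it, and leave the egg cup where it stands.

Things in the scene. Friction and masses are not known exactly. Their poses are not given: they have to be found in the camera images.
- rolling_pin_center (a point): Small grey silicone rolling pin, loose, about 0.3 kg. Point at its centre, 22 mm above whatever it rests on. It lies along its own y axis, 220 mm overall: smooth round barrel 40 mm in diameter from -55 to +55 mm, a six-sided ring 44 mm across flats and 10 mm wide (they keep it from rolling) centred at -60 and +60 mm, then a thin wooden handle at either end. Either way round is the same. Starts on the counter.
- butter_lid_center (a point): White ceramic butter dish lid, loose, about 0.25 kg: upturned open-bottomed box 64 mm (x) by 126 mm (y) with 4 mm walls, its top face 48 mm above its lower rim, and on it a grip bar 14 mm thick (x), 55 mm long (y), 26 mm tall, centred. 74 mm tall in all; the point is the centre, 37 mm above the lower rim (top face at +11 mm, bar from +11 to +37 mm). z up. Starts on the counter; either way round is the same.
- round_cutter_center (a point): Round steel biscuit cutter, loose: plain open ring, 56 mm outside diameter, 50 mm inside, 32 mm tall. Point at its centre, 16 mm above its underside. z along its axis. Starts on the counter.
- square_cutter_center (a point): Square steel biscuit cutter, loose: open square frame 52 mm by 52 mm outside, walls 3 mm, 32 mm tall. Point at its centre, 16 mm above its underside; x and y square to its sides, z up. Starts on the counter.
- egg_cup_center (a point): Blue ceramic egg cup, 46 mm in diameter, 60 mm tall, loose, standing among the cutters; not to be moved. Point at its centre, 30 mm above the counter.
- board: Carved wooden rolling board, fixed to the counter: 160 mm (x) by 260 mm (y), top 16 mm above the counter. Origin at the centre of its underside (the handle tab not counted). The long sides run along y; a handle tab 55 mm wide sticks out 45 mm beyond the +y end; the -y end is plain. z up.
- butter_dish: White ceramic butter dish, fixed: flat tray 86 mm (x) by 150 mm (y), 14 mm high, with a raised platform 38 mm (x) by 100 mm (y), 6 mm higher, in its middle, which the lid fits around (9 mm of room on each side) while its rim rests on the tray. Origin at the centre of its underside. The lid's long side goes along the dish's y; either way round is right.
Not all that is in view belongs to the job. What is shaped like the butter_dish but blue is not meant. Leave any pink look-alike of the part that bears butter_lid_center alone.

How it is judged:
At the end, for the whole second after the job is handed in: Pin on the board, within 15 mm of its middle and 0.15 rad; cutters flat on it, 15 mm from its mid-line, 52 to 90 mm from its middle, round one towards the tab, square one towards the plain end; lid seated on the dish within 10 mm and 0.15 rad; all released, at rest (x of rolling_pin_center in the frame of board between -0.015 and 0.015 m and y of rolling_pin_center in the frame of board between -0.015 and 0.015 m and z of rolling_pin_center in the frame of board between 0.033 and 0.043 m and angle between the y axis of rolling_pin_center and the x axis of board, either way round below 0.15 rad and x of round_cutter_center in the frame of board between -0.015 and 0.015 m and y of round_cutter_center in the frame of board between 0.052 and 0.09 m and z of round_cutter_center in the frame of board between 0.028 and 0.036 m and angle between each of round_cutter_center, square_cutter_center's own z axis and vertical below 0.1 rad and x of square_cutter_center in the frame of board between -0.015 and 0.015 m and y of square_cutter_center in the frame of board between -0.09 and -0.052 m and z of square_cutter_center in the frame of board between 0.028 and 0.036 m and x of butter_lid_center in the frame of butter_dish between -0.01 and 0.01 m and y of butter_lid_center in the frame of butter_dish between -0.01 and 0.01 m and z of butter_lid_center in the frame of butter_dish between 0.046 and 0.0545 m and angle between the y axis of butter_lid_center and the y axis of butter_dish, either way round below 0.15 rad and angle between butter_lid_center's own z axis and vertical below 0.08 rad and linear speed of each of rolling_pin, butter_lid, round_cutter, square_cutter below 0.02 m/s); the robot touches nothing.
It fails at once if the egg cup is moved more than 30 mm or tipped over (distance of egg_cup_center from where it was at the start of the episode above 0.03 m or angle between egg_cup_center's own z axis and vertical above 0.6 rad).
It fails at once if the ceramic lid is dropped (falls freely by more than about 2 cm) (linear speed of butter_lid above 0.6 m/s and contact force between the fingers and butter_lid below 0.3 N).
It also fails if it takes over 104 s, if anything falls off the work surface, if the arm or the gripper's body presses on something with over 40 N, if the wrist force passes 120 N, or if a joint passes its speed limit or range.

## Working session

There is one attempt and no reset: what is moved stays moved. The work goes in short steps, Python scripts to look and compute and a shell command to move; the robot and the scene stay as the last step left them, time stands still between calls to the robot, and variables do not carry over. Pictures are saved under pics/ and viewed, and the job is handed in when it is done.

```bash
mkdir -p pics; ls
python3 - <<'E'
from workcell import *
import cv2,numpy as np
s=get_state();print({k:np.round(v,3).tolist() for k,v in s.items()})
for n in["scene","side","wrist"]:
    c=capture(n);cv2.imwrite(f"pics/{n}0.png",c["image"][:,:,::-1]);np.savez(f"{n}0.npz",**c)
    print(n,c["vertical_fov"],c["cx"],c["cy"],c["xyz"],np.round(c["orientation"],3).tolist(),[k for k in c])
E
```

```text
pics
{'t': 0.0, 'joints': [-0.106, 0.492, 1.559, 0.0, 1.092, -0.106], 'joint_velocities': [-0.001, 0.001, -0.001, -0.002, -0.0, 0.002], 'tau': [-0.0, -61.845, -26.16, -0.0, 0.004, -0.0], 'position': [0.625, 0.0, 0.231], 'tcp_rot': [[0.0, 1.0, -0.001], [1.0, -0.0, 0.0], [0.0, -0.001, -1.0]], 'ft_force': [-0.074, -0.624, -0.944], 'ft_torque': [0.016, -0.016, -0.013], 'width': 1.002}
scene 42.88326052414514 286.5539965688224 199.69540617646226 [ 1.00064999 -0.70140773  1.03927215] [[0.791, -0.442, 0.423], [0.611, 0.585, -0.533], [-0.012, 0.68, 0.733]] ['image', 'z_map', 'vertical_fov', 'cx', 'cy', 'xyz', 'orientation', 'shot']
side 48.035184149045485 279.2629902297129 215.6303747156509 [-0.12479495 -0.70581964  0.58732785] [[0.8, 0.283, -0.529], [-0.6, 0.412, -0.686], [0.024, 0.866, 0.499]] ['image', 'z_map', 'vertical_fov', 'cx', 'cy', 'xyz', 'orientation', 'shot']
wrist 71.5248838362346 282.59501573923785 204.5519949689315 [0.62496273 0.07192593 0.37402214] [[1.0, -0.001, 0.002], [0.0, 0.959, 0.284], [-0.002, -0.284, 0.959]] ['image', 'z_map', 'vertical_fov', 'cx', 'cy', 'xyz', 'orientation', 'shot']
```

View pics/scene0.png

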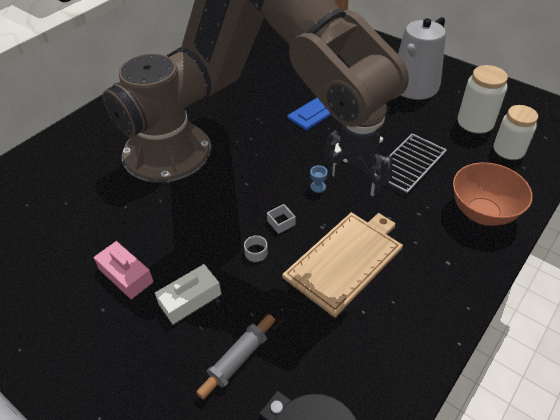

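View pics/side0.png

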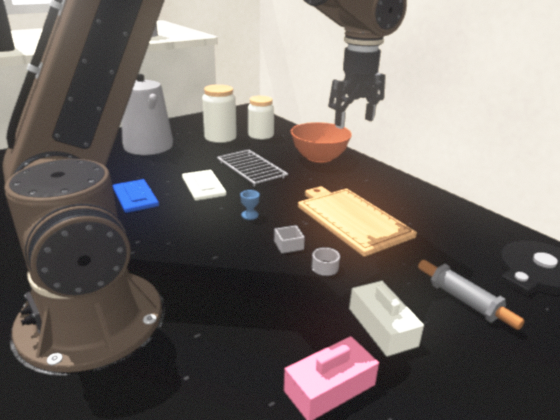

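View pics/wrist0.png

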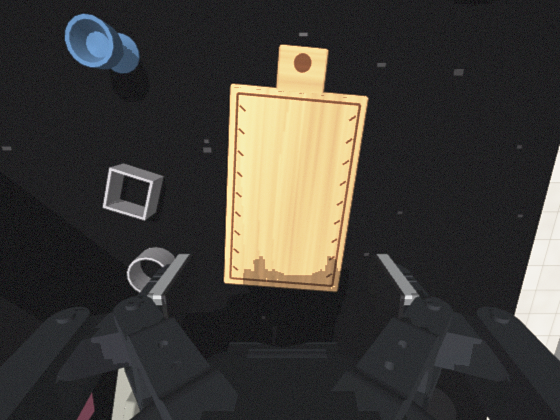

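```bash
cat > h.py <<'E'
from workcell import *
import cv2,numpy as np
def cloud(c):
    H,W=c["z_map"].shape; f=H/2/np.tan(np.radians(float(c["vertical_fov"]))/2)
    v,u=np.mgrid[:H,:W]; z=c["z_map"]
    P=np.stack([(u-c["cx"])/f*z,-(v-c["cy"])/f*z,-z],-1)
    return P@c["orientation"].T+c["xyz"]
def rect(xy):
    (cx,cy),(w,h),a=cv2.minAreaRect((xy*1000).astype(np.float32)); return np.round([cx,cy,w,h,a],1)
E
python3 - <<'E'
from h import *
Q=["rolling_pin_center","butter_lid_center","round_cutter_center","square_cutter_center","egg_cup_center","board","butter_dish"]
for n in["scene","side","wrist"]:
    c=capture(n);W=cloud(c)
    for q in Q:
        for d in silhouettes(c,q):
            m=d["pixels"]; 
            m2=cv2.erode(m.astype(np.uint8),np.ones((3,3)))>0 if m.sum()>300 else m
            m2&=c["z_map"]>0
            if m2.sum()<5: print(n,q,"few");continue
            p=W[m2]; col=c["image"][m2].mean(0).astype(int)
            zt=np.percentile(p[:,2],95); t=p[p[:,2]>zt-.012]
            print(n,q,round(d["confidence"],2),np.round(np.array(d["at"])*[560,420]),m.sum(),col,"z",np.round(np.percentile(p[:,2],[2,50,98]),3),"all",rect(p[:,:2]),"top",rect(t[:,:2]))
E
```

```text
scene rolling_pin_center 0.74 [236. 358.] 1748 [118 109 105] z [0.024 0.037 0.045] all [ 599.9 -367.1  214.7   39.7   88.4] top [ 598.8 -367.2  214.5   37.8   88.1]
scene rolling_pin_center 0.7 [339. 151.] 27 [220 220 213] z [0.009 0.012 0.018] all [399.8 293.9  11.5  27.5  34. ] top [399.8 293.9  11.5  27.5  34. ]
scene butter_lid_center 0.71 [124. 266.] 1901 [174 116 135] z [0.008 0.047 0.075] all [ 248.7 -366.6   64.7  128.3   86.2] top [ 245.3 -365.9   15.    62.9   85.9]
scene butter_lid_center 0.58 [185. 293.] 2114 [157 157 151] z [0.009 0.047 0.074] all [ 416.  -321.9  125.4   66.    74.8] top [ 414.7 -321.6   54.7   16.9   75.7]
scene round_cutter_center 0.73 [257. 242.] 416 [95 94 96] z [0.003 0.019 0.032] all [ 448.  -129.2   48.1   57.8   39.2] top [ 448.1 -129.4   48.1   57.5   39.2]
scene square_cutter_center 0.89 [277. 216.] 464 [96 94 97] z [0.005 0.02  0.033] all [439.  -18.3  52.6  56.8  70.7] top [439.8 -19.1  51.6  55.2  71.9]
scene egg_cup_center 0.63 [316. 179.] 381 [ 66  87 110] z [0.004 0.047 0.062] all [440.  142.7  39.6  49.8  37. ] top [441.2 140.1  41.1  42
[... 2395 characters left out ...]
] z [0.048 0.049 0.075] all [ 400.9 -317.8   97.2   37.9   75.1] top [ 415.4 -310.    35.1   14.3   73.7]
wrist square_cutter_center 0.7 [120. 186.] 1836 [122 120 122] z [0.005 0.023 0.034] all [437.1 -15.7  51.6  52.   72.1] top [437.  -15.7  51.5  51.9  71.9]
wrist egg_cup_center 0.95 [99. 45.] 2992 [ 79 108 140] z [0.006 0.051 0.062] all [438.2 142.8  42.   45.7  61. ] top [438.2 142.8  42.   45.7  61. ]
wrist board 0.8 [290. 176.] 27280 [233 205 145] z [0.015 0.017 0.018] all [633.7  -3.4 303.8 160.6  84.3] top [634.   -3.1 303.1 159.1  85. ]
wrist butter_dish 0.41 [121. 192.] 1768 [120 119 121] z [0.006 0.023 0.034] all [437.2 -15.4  50.9  52.1  71.4] top [437.1 -15.5  50.7  51.9  71.1]
```

```bash
python3 -m crank '{"dp":[[-0.25,-0.02,0],[-0.5,-0.05,0],[-0.75,-0.08,0],[-1,-0.1,0],[-1,-0.1,0]],"roll":[0,0,0,0,0]}'; python3 -m crank '{"dp":[[-0.25,0,0],[-0.46,0,0],[-0.46,0,0],[-0.46,0,0]],"roll":[0,0,0,0]}'
cat >> h.py <<'E'
def show(n,name):
    c=capture(n);cv2.imwrite(f"pics/{name}.png",c["image"][:,:,::-1]);return c
def seg(c,q,near=None):
    W=cloud(c);out=[]
    for d in silhouettes(c,q):
        m=d["pixels"]&(c["z_map"]>0)
        if m.sum()<20: continue
        p=W[m]; ce=np.median(p,0)
        if near is None or np.linalg.norm(ce[:2]-near)<0.08: out.append((d["confidence"],p))
    return out
E
python3 - <<'E'
from h import *
s=get_state();print(s["t"],np.round(s["position"],4),np.round(s["joints"],3))
c=show("wrist","w1")
for cf,p in seg(c,"rolling_pin_center"):
    print(cf,len(p),rect(p[:,:2]),np.percentile(p[:,2],[2,50,98]))
    t=p[p[:,2]>.030];print(rect(t[:,:2]),t.mean(0))
    t=p[p[:,2]>.038];print(rect(t[:,:2]),t.mean(0))
E
```

```text
t: 1.98
position: [0.5992, -0.2541, 0.2309]
tcp_rot: [[0.005, 1.0, -0.0], [1.0, -0.005, -0.0], [-0.0, -0.0, -1.0]]
ft_force: [-0.9, 0.5, -0.1]
width: 1.001
t: 2.48
position: [0.6001, -0.364, 0.2311]
tcp_rot: [[-0.0, 1.0, -0.0], [1.0, 0.0, 0.001], [0.001, -0.0, -1.0]]
ft_force: [0.3, -0.1, 0.0]
width: 0.999
2.475 [ 0.6001 -0.364   0.2311] [-0.639  0.605  1.348  0.     1.19  -0.64 ]
0.68 5038 [ 595.1 -373.3  236.7   50.3   89.2] [0.02278895 0.03761582 0.04508729]
[ 595.1 -364.4  218.4   42.3   89.1] [ 0.59551573 -0.35689042  0.03805663]
[ 595.3 -364.4  130.1   33.3   89.4] [ 0.59537413 -0.36101316  0.04159789]
```

View pics/w1.png

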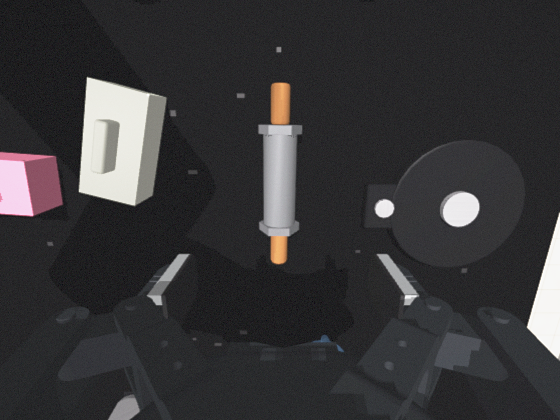

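```bash
python3 -m crank '{"dp":[[0,-0.02,0.25],[0,-0.02,0.5],[0,-0.02,0.7],[0,-0.02,0.82],[0,-0.02,0.9],[0,-0.02,0.9],[0,-0.02,0.9]],"roll":[0,0,0,0,0,0,0]}'; python3 -m crank '{"dp":[[0,0,0],[0,0,0],[0,0,0],[0,0,0],[0,0,0],[0,0,0]],"roll":[0,0,0,0,0,0]}' 1
```

```text
t: 3.45
position: [0.5958, -0.3651, 0.0078]
tcp_rot: [[-0.0, 1.0, 0.002], [1.0, 0.0, -0.001], [-0.001, 0.002, -1.0]]
ft_force: [0.7, 0.4, 0.9]
width: 1.003
t: 4.2
position: [0.5953, -0.3652, 0.0073]
tcp_rot: [[0.0, 1.0, 0.001], [1.0, -0.0, -0.001], [-0.001, 0.001, -1.0]]
ft_force: [-1.6, -0.3, 6.1]
width: 0.447
```

```bash
python3 -m crank '{"dp":[[0,0,-0.2],[0,0,-0.4],[0,0,-0.5],[0,0,-0.5]],"roll":[0,0,0,0]}'
python3 - <<'E'
from h import *
def fit(p):
    p=p[(p[:,2]>.010)&(p[:,2]<.022)]
    (cx,cy),(w,h),a=cv2.minAreaRect((p[:,:2]*1000).astype(np.float32))
    if w<h: a-=90
    th=np.radians(a); 
    if np.sin(th)<0: th+=np.pi
    u=np.array([np.cos(th),np.sin(th)]);v=np.array([-u[1],u[0]])
    s=p[:,:2]@u;t=p[:,:2]@v
    q=lambda x:np.percentile(x,[.3,99.7])
    b=q(t); e=q(s)
    # board end (before tab): points far from mid-line
    mid=b.mean(); off=np.abs(t-mid)>.040; e2=q(s[off])
    ctr=u*e2.mean()+v*mid
    print(np.degrees(th),"width",np.diff(b),"len",np.diff(e2),"full",np.diff(e),"centre",ctr,"tab+",e[1]-e2[1],e2[0]-e[0])
for n in["scene","side","wrist"]:
    z=dict(np.load(n+"0.npz"));W=cloud(z);im=z["image"].astype(int)
    m=(z["z_map"]>0)&(im[...,0]-im[...,2]>35)
    P=W[m]; P=P[(abs(P[:,0]-.63)<.2)&(abs(P[:,1]+.01)<.2)]
    print(n);fit(P)
    c={}
# dish in side view
z=dict(np.load("side0.npz"));W=cloud(z);im=z["image"].astype(int)
m=(z["z_map"]>0)&(abs(W[...,0]-.418)<.12)&(abs(W[...,1]-.345)<.11)&(W[...,2]>.006)&(W[...,2]<.03)&(im.min(2)>120)
p=W[m];print("dish",rect(p[:,:2]),rect(p[p[:,2]>.0175][:,:2]),rect(p[p[:,2]<.0165][:,:2]))
E
```

```text
t: 4.7
position: [0.5954, -0.3653, 0.1331]
tcp_rot: [[0.0, 1.0, 0.003], [1.0, -0.0, -0.002], [-0.002, 0.003, -1.0]]
ft_force: [-0.9, -0.2, -2.7]
width: 0.449
scene
85.55675506591797 width [0.15983724] len [0.25854028] full [0.30142169] centre [ 0.63466224 -0.0277415 ] tab+ 0.04303439072912513 -0.00015298098728573628
side
85.56253051757812 width [0.16068611] len [0.25850321] full [0.299671] centre [ 0.6311983  -0.02698933] tab+ 0.04122034344306652 -5.255598820032292e-05
wrist
85.07522583007812 width [0.15796201] len [0.25669282] full [0.30005337] centre [ 0.63222294 -0.02516427] tab+ 0.043495918403240214 -0.00013537356884436857
dish [451.6 355.7 188.7 173.9  89.1] [466.1 355.5 187.2 145.1  89.1] [452.5 358.7 186.7 171.9  87.7]
```

```bash
python3 -m crank '{"dp":[[0.1,0.02,-0.05],[0.25,0.04,-0.05],[0.4,0.06,-0.05],[0.55,0.08,-0.05],[0.7,0.1,-0.05],[0.85,0.12,-0.05],[1,0.148,-0.05],[1,0.148,-0.05],[1,0.148,-0.05],[1,0.148,-0.05]],"roll":[-0.029,-0.058,-0.087,-0.116,-0.145,-0.174,-0.203,-0.232,-0.2395,-0.2395]}'
python3 - <<'E'
from h import *
s=get_state();R=np.array(s["tcp_rot"]);t=np.array([.6325,-.0265,.026]);print(s["position"],s["joints"],R.T@(t-s["position"])/.25,np.degrees(np.arctan2(R[1,0],R[0,0])))
E
```

```text
t: 5.95
position: [0.6314, -0.1147, 0.142]
tcp_rot: [[-0.998, 0.066, -0.003], [0.066, 0.998, 0.001], [0.003, 0.001, -1.0]]
ft_force: [-0.3, -0.6, -2.7]
width: 0.452
[ 0.63139083 -0.11470656  0.14199102] [-2.82591095e-01  6.09180302e-01  1.60404390e+00  1.59238045e-05
  9.31005504e-01 -1.78707242e+00] [0.01776291 0.35207613 0.46421501] 176.1999272736928
```

```bash
python3 -m crank '{"dp":[[0.01,0.18,0],[0.018,0.352,0],[0.018,0.352,0.15],[0.018,0.352,0.3],[0.018,0.352,0.38],[0.018,0.352,0.42],[0.018,0.352,0.45],[0.018,0.352,0.464],[0.018,0.352,0.464]],"roll":[0,0,0,0,0,0,0,0,0]}'
python3 - <<'E'
from h import *
for n in["scene","side","wrist"]: show(n,"p2"+n)
E
```

```text
t: 7.08
position: [0.6335, -0.0269, 0.0281]
tcp_rot: [[-0.998, 0.066, 0.0], [0.066, 0.998, -0.0], [-0.0, -0.0, -1.0]]
ft_force: [-0.5, 0.3, -3.4]
width: 0.451
```

View pics/p2wrist.png

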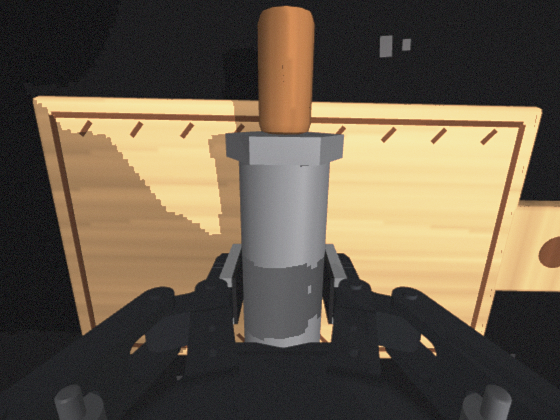

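View pics/p2scene.png

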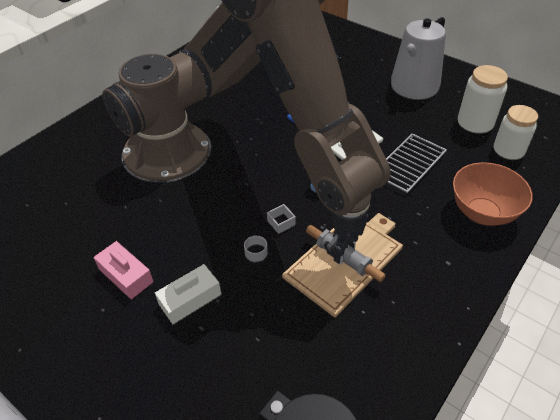

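```bash
python3 -m crank '{"dp":[[0,0,0.01],[0,0,0.018],[0,0,0.018],[0,0,0.018]],"roll":[0,0,0,0]}';  python3 -m crank '{"dp":[[0,0,0],[0,0,0],[0,0,0],[0,0,0]],"roll":[0,0,0,0]}' -0.4;python3 -m crank '{"dp":[[0,0,-0.2],[0,0,-0.4],[0,0,-0.6],[0,0,-0.65],[0,0,-0.65]],"roll":[0,0,0,0,0]}' -1
python3 - <<'E'
from h import *
s=get_state();print(np.round(s["position"],4),np.round(s["joints"],3))
for n in["scene","wrist"]:
    c=show(n,"p3"+n)
    for cf,p in seg(c,"rolling_pin_center",np.array([.632,-.026])):
        t=p[p[:,2]>.045];print(n,cf,rect(t[:,:2]),np.percentile(p[:,2],[2,50,98]))
    for q in ("round","square"):
        for cf,p in seg(c,q+"_cutter_center"): print(n,q,cf,rect(p[p[:,2]>.02][:,:2]))
E
```

```text
t: 7.72
position: [0.6333, -0.0269, 0.0233]
tcp_rot: [[-0.998, 0.066, 0.0], [0.066, 0.998, -0.0], [-0.0, -0.0, -1.0]]
ft_force: [-1.0, 1.0, -2.2]
width: 0.446
t: 8.22
position: [0.6334, -0.0269, 0.0234]
tcp_rot: [[-0.998, 0.066, 0.0], [0.066, 0.998, -0.0], [-0.0, -0.0, -1.0]]
ft_force: [-0.4, -0.6, 0.3]
width: 0.698
t: 8.85
position: [0.6333, -0.0269, 0.1861]
tcp_rot: [[-0.998, 0.066, 0.001], [0.066, 0.998, -0.0], [-0.001, -0.0, -1.0]]
ft_force: [0.4, -0.6, -1.4]
width: 0.998
[ 0.6333 -0.0269  0.1861] [-0.147  0.548  1.586  0.     1.006 -1.651]
scene 0.59 [635.1 -32.4  39.  216.9  87. ] [0.03062107 0.05005419 0.06040901]
scene round 0.84 [ 448.4 -129.7   54.8   58.2   75.9]
scene square 0.69 [439.4 -17.4  54.5  56.4  71.1]
wrist 0.73 [631.1 -27.5  43.3 218.1  85.5] [0.03993739 0.0538162  0.06099184]
wrist round 0.85 [ 462.4 -128.7   53.7   24.5   86.2]
wrist square 0.85 [462.4 -20.1  44.7   8.6  82.7]
```

View pics/p3wrist.png

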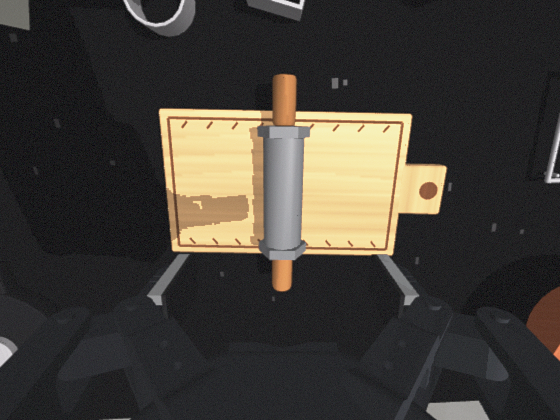

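```bash
python3 -m crank '{"dp":[[0.09,-0.06,0],[0.18,-0.11,0],[0.27,-0.17,0],[0.36,-0.23,0],[0.45,-0.29,0],[0.54,-0.34,0],[0.63,-0.4,0],[0.716,-0.456,0],[0.716,-0.456,0],[0.716,-0.456,0]],"roll":[0.028,0.056,0.084,0.112,0.14,0.168,0.196,0.224,0.2525,0.2525]}'
python3 - <<'E'
from h import *
c=show("wrist","w4")
s=get_state();R=np.array(s["tcp_rot"]);print(np.round(s["position"],4),np.round(s["joints"],3),np.degrees(np.arctan2(R[1,0],R[0,0])))
for q in ("round","square"):
    for cf,p in seg(c,q+"_cutter_center"): t=p[p[:,2]>.026];print(q,cf,rect(t[:,:2]),np.round(R.T@(np.r_[rect(t[:,:2])[:2]/1000,0]-s["position"])/.25,3))
E
```

```text
t: 10.5
position: [0.4472, -0.129, 0.1858]
tcp_rot: [[0.081, 0.997, 0.0], [0.997, -0.081, -0.0], [-0.0, 0.0, -1.0]]
ft_force: [0.8, -0.7, -0.3]
width: 1.0
[ 0.4473 -0.1289  0.1858] [-0.423  0.328  1.991  0.     0.822 -0.345] 85.54341844979868
round 0.66 [ 446.5 -127.7   54.7   54.6   84. ] [ 0.004 -0.004  0.743]
round 0.29 [ 422.  -284.1   53.1   64.    74.9] [-0.627 -0.053  0.743]
square 0.86 [436.  -16.3  52.1  52.1  71.4] [ 0.445 -0.08   0.743]
```

View pics/w4.png

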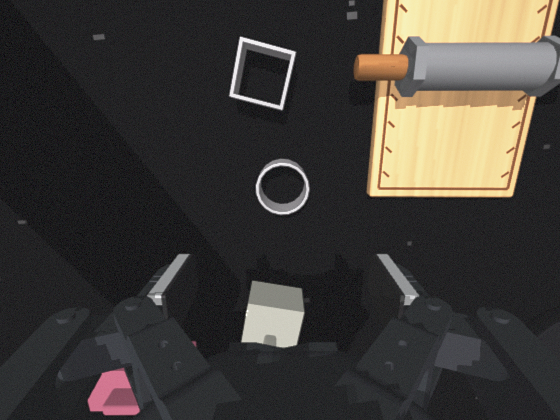

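```bash
python3 -m crank '{"dp":[[0.004,-0.004,0.25],[0.004,-0.004,0.45],[0.004,-0.004,0.6],[0.004,-0.004,0.69],[0.004,-0.004,0.735],[0.004,-0.004,0.735],[0.004,-0.004,0.735]],"roll":[0,0,0,0,0,0,0]}'; python3 -m crank '{"dp":[[0,0,0],[0,0,0],[0,0,0],[0,0,0],[0,0,0]],"roll":[0,0,0,0,0]}' 1; python3 -m crank '{"dp":[[0,0,-0.2],[0,0,-0.4],[0,0,-0.5],[0,0,-0.5]],"roll":[0,0,0,0]}'
python3 - <<'E'
from h import *
c=show("wrist","w5")
s=get_state();R=np.array(s["tcp_rot"]);print(R.T@(np.array([.6382,.0443,.1])-s["position"])/.25,s["joints"])
E
```

```text
t: 11.52
position: [0.4467, -0.1278, 0.0028]
tcp_rot: [[0.081, 0.997, 0.001], [0.997, -0.081, -0.001], [-0.0, 0.001, -1.0]]
ft_force: [-0.8, 0.4, -0.3]
width: 1.001
t: 12.15
position: [0.4466, -0.1279, 0.0032]
tcp_rot: [[0.081, 0.997, 0.002], [0.997, -0.081, -0.001], [-0.001, 0.002, -1.0]]
ft_force: [-1.4, 1.6, 14.4]
width: 0.636
t: 12.65
position: [0.4469, -0.128, 0.1288]
tcp_rot: [[0.081, 0.997, 0.004], [0.997, -0.081, -0.002], [-0.001, 0.004, -1.0]]
ft_force: [-0.3, -0.0, -1.2]
width: 0.633
[0.74854678 0.7084853  0.11091172] [-4.21198445e-01  4.19736515e-01  2.05604279e+00  7.22140952e-05
  6.63973383e-01 -3.39624972e-01]
```

View pics/w5.png

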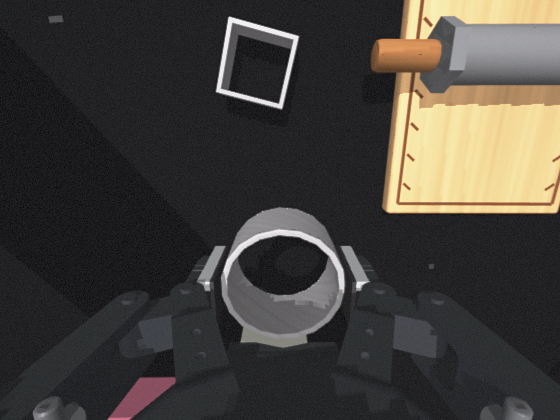

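```bash
python3 -m crank '{"dp":[[0.15,0.14,0],[0.3,0.28,0],[0.45,0.42,0],[0.6,0.57,0],[0.748,0.708,0],[0.748,0.708,0],[0.748,0.708,0]],"roll":[0,0,0,0,0,0,0]}'; python3 -m crank '{"dp":[[0,0,0.15],[0,0,0.28],[0,0,0.36],[0,0,0.4],[0,0,0.42],[0,0,0.42]],"roll":[0,0,0,0,0,0]}'
python3 - <<'E'
from h import *
c=show("side","s6");c=show("wrist","w6")
E
```

```text
t: 13.58
position: [0.637, 0.0441, 0.1253]
tcp_rot: [[0.081, 0.997, -0.003], [0.997, -0.081, -0.0], [-0.0, -0.003, -1.0]]
ft_force: [0.5, 0.3, -0.8]
width: 0.637
t: 14.32
position: [0.6382, 0.0441, 0.0225]
tcp_rot: [[0.082, 0.997, 0.001], [0.997, -0.082, -0.0], [0.0, 0.001, -1.0]]
ft_force: [0.1, 0.1, -0.6]
width: 0.64
```

View pics/s6.png

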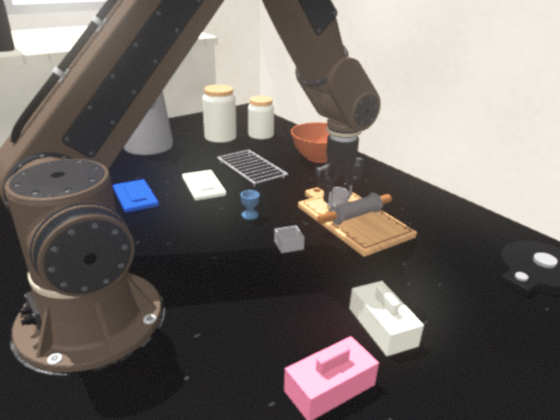

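View pics/w6.png

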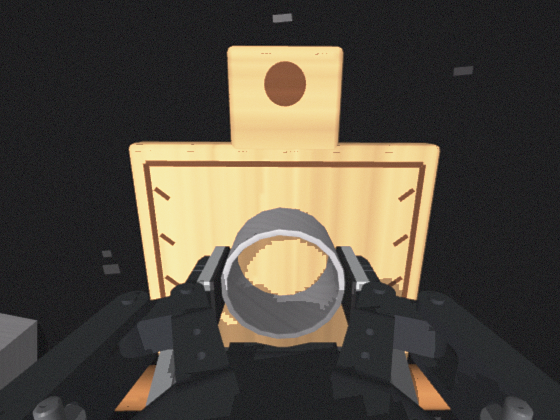

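```bash
python3 -m crank '{"dp":[[0,0,0.006],[0,0,0.012],[0,0,0.012]],"roll":[0,0,0]}'; python3 -m crank '{"dp":[[0,0,0],[0,0,0],[0,0,0],[0,0,0]],"roll":[0,0,0,0]}' -1; python3 -m crank '{"dp":[[0,0,-0.2],[0,0,-0.4],[0,0,-0.6],[0,0,-0.6]],"roll":[0,0,0,0]}'
python3 - <<'E'
from h import *
c=show("wrist","w7")
s=get_state();R=np.array(s["tcp_rot"]);print(R.T@(np.array([.4365,-.016,.1])-s["position"])/.25)
for cf,p in seg(c,"round_cutter_center"): t=p[p[:,2]>.038];print(cf,rect(t[:,:2]),np.percentile(p[:,2],[50,98]))
for cf,p in seg(c,"rolling_pin_center"): t=p[p[:,2]>.045];print(cf,rect(t[:,:2]),np.percentile(p[:,2],[50,98]))
E
```

```text
t: 14.8
position: [0.6381, 0.0442, 0.0193]
tcp_rot: [[0.082, 0.997, 0.001], [0.997, -0.082, -0.0], [0.0, 0.001, -1.0]]
ft_force: [-0.8, 0.6, 2.9]
width: 0.642
t: 15.3
position: [0.638, 0.0442, 0.019]
tcp_rot: [[0.082, 0.997, 0.0], [0.997, -0.082, -0.0], [0.0, 0.0, -1.0]]
ft_force: [0.7, -0.0, -0.7]
width: 1.001
t: 15.8
position: [0.6394, 0.0442, 0.1732]
tcp_rot: [[0.082, 0.997, 0.007], [0.997, -0.082, -0.0], [0.0, 0.007, -1.0]]
ft_force: [-0.5, -0.0, -0.2]
width: 0.999
[-0.30586425 -0.7861174   0.28027301]
0.58 [637.7  44.6  54.7  54.4  23.5] [0.04269347 0.04972263]
0.95 [623.6 -26.   43.8 200.6  85.6] [0.05390243 0.0609865 ]
```

View pics/w7.png

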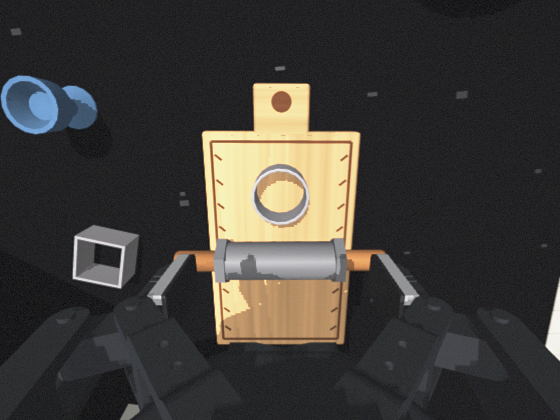

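```bash
python3 -m crank '{"dp":[[-0.07,-0.19,0],[-0.15,-0.38,0],[-0.22,-0.57,0],[-0.306,-0.786,0],[-0.306,-0.786,0],[-0.306,-0.786,0]],"roll":[0.01,0.02,0.03,0.038,0.038,0.038]}'
python3 - <<'E'
from h import *
c=show("wrist","w8")
s=get_state();R=np.array(s["tcp_rot"]);print(np.round(s["position"],4),np.round(s["joints"],3),np.degrees(np.arctan2(R[1,0],R[0,0])))
for q in ("egg","square"):
    for cf,p in seg(c,q+("_cup_center" if q=="egg" else "_cutter_center")): t=p[p[:,2]>.026];print(q,cf,rect(t[:,:2]),np.round(R.T@(np.r_[rect(t[:,:2])[:2]/1000,0.0025]-s["position"])/.25,3))
E
```

```text
t: 16.7
position: [0.4363, -0.0162, 0.1686]
tcp_rot: [[0.315, 0.949, -0.0], [0.949, -0.315, 0.0], [-0.0, -0.0, -1.0]]
ft_force: [-0.8, 0.4, 0.1]
width: 1.004
[ 0.4366 -0.016   0.1686] [-0.188  0.318  2.074  0.     0.75   0.132] 71.651085530147
egg 0.93 [435.9 136.8  32.2  45.5  73.4] [ 0.579 -0.195  0.665]
egg 0.22 [630.8 -23.  136.9 113.   31.1] [0.218 0.746 0.664]
square 0.76 [436.3 -16.1  52.   52.1  71.5] [-0.001 -0.001  0.664]
```

View pics/w8.png

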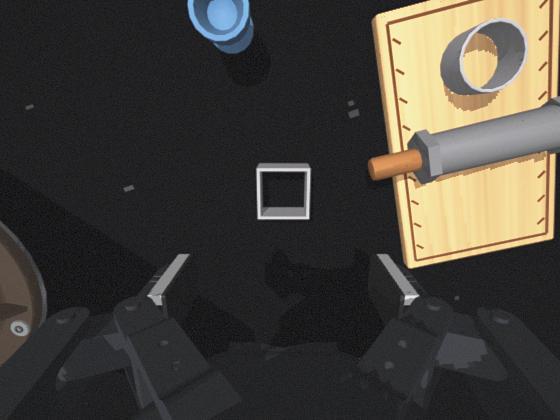

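```bash
python3 -m crank '{"dp":[[0,0,0.2],[0,0,0.4],[0,0,0.55],[0,0,0.63],[0,0,0.662],[0,0,0.662],[0,0,0.662]],"roll":[0,0,0,0,0,0,0]}'; python3 -m crank '{"dp":[[0,0,0],[0,0,0],[0,0,0],[0,0,0],[0,0,0]],"roll":[0,0,0,0,0]}' 1; python3 -m crank '{"dp":[[0,0,-0.2],[0,0,-0.4],[0,0,-0.5],[0,0,-0.5]],"roll":[0,0,0,0]}'
python3 - <<'E'
from h import *
c=show("wrist","w9")
s=get_state();R=np.array(s["tcp_rot"]);print(R.T@(np.array([.6268,-.0973,.1])-s["position"])/.25,s["joints"])
E
```

```text
t: 17.73
position: [0.4363, -0.016, 0.0042]
tcp_rot: [[0.315, 0.949, 0.001], [0.949, -0.315, -0.0], [0.0, 0.001, -1.0]]
ft_force: [-0.8, -0.5, 0.6]
width: 1.002
t: 18.35
position: [0.4361, -0.0161, 0.0043]
tcp_rot: [[0.315, 0.949, 0.001], [0.949, -0.315, -0.0], [0.0, 0.001, -1.0]]
ft_force: [-1.1, 0.3, 10.0]
width: 0.601
t: 18.85
position: [0.4365, -0.0161, 0.1302]
tcp_rot: [[0.315, 0.949, 0.004], [0.949, -0.315, -0.001], [0.001, 0.004, -1.0]]
ft_force: [0.2, 0.1, -0.6]
width: 0.598
[-0.06794209  0.82667299  0.1173151 ] [-1.88464316e-01  3.86301794e-01  2.11864727e+00  2.03702212e-05
  6.34782552e-01  1.32034769e-01]
```

View pics/w9.png

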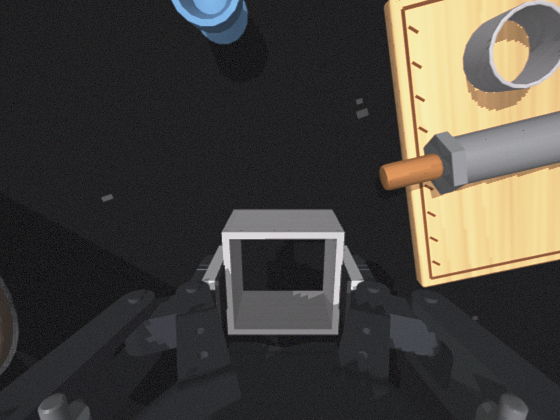

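Held squarely. Carry to the target, turning back by −13.8°.

```bash
python3 -m crank '{"dp":[[-0.01,0.16,0],[-0.03,0.33,0],[-0.04,0.5,0],[-0.06,0.67,0],[-0.068,0.827,0],[-0.068,0.827,0],[-0.068,0.827,0]],"roll":[-0.01,-0.02,-0.03,-0.038,-0.038,-0.038,-0.038]}'; python3 -m crank '{"dp":[[0,0,0.15],[0,0,0.28],[0,0,0.36],[0,0,0.4],[0,0,0.42],[0,0,0.42]],"roll":[0,0,0,0,0,0]}'
python3 - <<'E'
from h import *
c=show("scene","s10");c=show("wrist","w10")
E
```

```text
t: 19.77
position: [0.6257, -0.097, 0.1268]
tcp_rot: [[0.082, 0.997, -0.003], [0.997, -0.082, 0.001], [0.001, -0.003, -1.0]]
ft_force: [-0.0, 0.0, -0.6]
width: 0.597
t: 20.52
position: [0.627, -0.0973, 0.024]
tcp_rot: [[0.082, 0.997, 0.001], [0.997, -0.082, -0.0], [-0.0, 0.001, -1.0]]
ft_force: [0.7, -0.0, -0.3]
width: 0.594
```

View pics/s10.png

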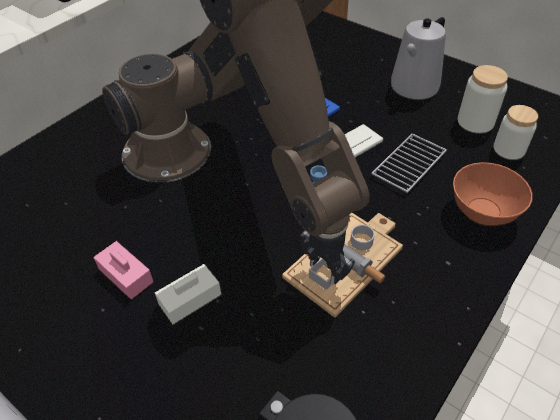

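View pics/w10.png

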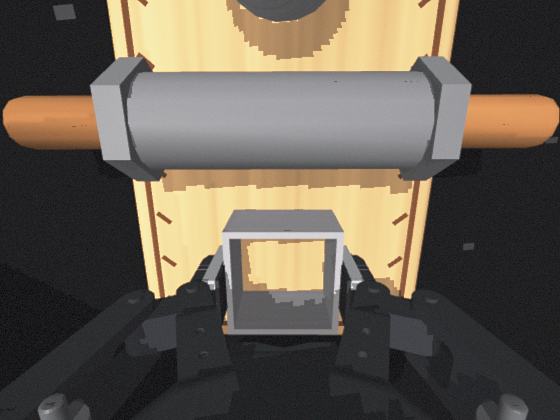

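```bash
python3 -m crank '{"dp":[[0,0,0.008],[0,0,0.016],[0,0,0.016]],"roll":[0,0,0]}'; python3 -m crank '{"dp":[[0,0,0],[0,0,0],[0,0,0],[0,0,0]],"roll":[0,0,0,0]}' -1; python3 -m crank '{"dp":[[0,0,-0.2],[0,0,-0.4],[0,0,-0.6],[0,0,-0.7],[0,0,-0.7]],"roll":[0,0,0,0,0]}'
python3 - <<'E'
from h import *
c=show("wrist","w11")
s=get_state();R=np.array(s["tcp_rot"]);print(R.T@(np.array([.413,-.3205,.2])-s["position"])/.25)
for q in("round","square"):
  for cf,p in seg(c,q+"_cutter_center"): t=p[p[:,2]>.038];print(q,cf,rect(t[:,:2]),np.percentile(p[:,2],[50,98]))
for cf,p in seg(c,"rolling_pin_center"): t=p[p[:,2]>.045];print(cf,rect(t[:,:2]),np.percentile(p[:,2],[50,98]))
E
```

```text
t: 21.0
position: [0.6269, -0.0973, 0.0204]
tcp_rot: [[0.082, 0.997, 0.001], [0.997, -0.082, -0.0], [-0.0, 0.001, -1.0]]
ft_force: [-2.5, 0.2, 8.1]
width: 0.603
t: 21.5
position: [0.6267, -0.0973, 0.0195]
tcp_rot: [[0.082, 0.997, -0.0], [0.997, -0.082, 0.0], [0.0, -0.0, -1.0]]
ft_force: [0.3, -0.0, -0.5]
width: 0.996
t: 22.12
position: [0.6273, -0.0974, 0.1964]
tcp_rot: [[0.082, 0.997, 0.004], [0.997, -0.082, -0.001], [-0.001, 0.004, -1.0]]
ft_force: [-0.0, 0.4, -0.1]
width: 0.999
[-0.95977611 -0.7791116  -0.02165816]
round 0.88 [637.8  43.5  55.1  54.9  12.7] [0.04413016 0.04981247]
square 0.69 [626.1 -97.5  52.7  50.8  85.3] [0.04425811 0.0497441 ]
0.75 [631.6 -26.7  43.7 218.1  85.3] [0.0540076 0.061097 ]
```

View pics/w11.png

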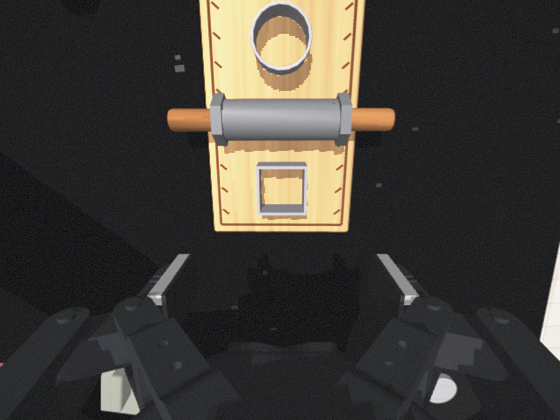

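```bash
python3 -m crank '{"dp":[[-0.19,-0.15,-0.03],[-0.38,-0.31,-0.06],[-0.57,-0.47,-0.06],[-0.76,-0.62,-0.06],[-0.96,-0.78,-0.06],[-0.96,-0.78,-0.06],[-0.96,-0.78,-0.06]],"roll":[0.006,0.012,0.018,0.024,0.0285,0.0285,0.0285]}'
python3 - <<'E'
from h import *
c=show("wrist","w12")
s=get_state();R=np.array(s["tcp_rot"]);print(np.round(s["position"],4),np.round(s["joints"],3),np.degrees(np.arctan2(R[1,0],R[0,0])))
for cf,p in seg(c,"butter_lid_center"):
  for lo,hi in((.066,.08),(.042,.054)):
    t=p[(p[:,2]>lo)&(p[:,2]<hi)];print(cf,len(t),rect(t[:,:2]),np.round(R.T@(np.r_[rect(t[:,:2])[:2]/1000,0.052]-s["position"])/.25,3))
E
```

```text
t: 23.2
position: [0.4127, -0.3205, 0.2088]
tcp_rot: [[0.259, 0.966, -0.001], [0.966, -0.259, 0.001], [0.001, -0.001, -1.0]]
ft_force: [0.6, -0.4, -0.1]
width: 1.002
[ 0.4132 -0.32    0.209 ] [-0.785  0.373  1.834  0.     0.935 -0.525] 75.09206013658142
0.87 593 [ 245.5 -364.9   14.    53.8   85.7] [-0.347 -0.602  0.628]
0.87 3839 [ 244.8 -365.6   65.4  127.3   86. ] [-0.35  -0.604  0.628]
0.72 751 [ 412.4 -320.6   55.1   13.2   74.7] [-0.004 -0.002  0.628]
0.72 5962 [ 412.1 -320.7  125.5   64.    75. ] [-0.004 -0.003  0.628]
```

View pics/w12.png

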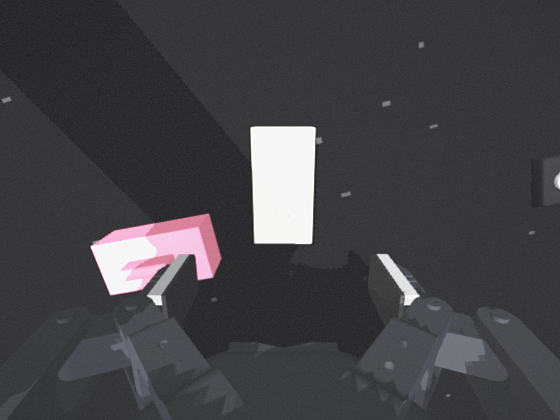

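```bash
python3 -m crank '{"dp":[[-0.004,-0.003,0.2],[-0.004,-0.003,0.4],[-0.004,-0.003,0.53],[-0.004,-0.003,0.6],[-0.004,-0.003,0.626],[-0.004,-0.003,0.626],[-0.004,-0.003,0.626]],"roll":[0,0,0,0,0,0,0]}'; python3 -m crank '{"dp":[[0,0,0],[0,0,0],[0,0,0],[0,0,0],[0,0,0],[0,0,0],[0,0,0]],"roll":[0,0,0,0,0,0,0]}' 1
python3 -m crank '{"dp":[[0,0,-0.02],[0,0,-0.04],[0,0,-0.04]],"roll":[0,0,0]}'
python3 - <<'E'
from h import *
c=show("side","s13")
E
```

```text
t: 24.18
position: [0.4123, -0.3213, 0.0538]
tcp_rot: [[0.257, 0.966, 0.001], [0.966, -0.257, -0.001], [-0.001, 0.001, -1.0]]
ft_force: [0.9, -0.6, -0.2]
width: 1.003
t: 25.05
position: [0.412, -0.3215, 0.0532]
tcp_rot: [[0.258, 0.966, 0.0], [0.966, -0.258, -0.0], [-0.0, 0.001, -1.0]]
ft_force: [-0.3, 0.4, 4.8]
width: 0.148
t: 25.42
position: [0.4119, -0.3214, 0.0634]
tcp_rot: [[0.258, 0.966, 0.0], [0.966, -0.258, -0.0], [-0.0, 0.0, -1.0]]
ft_force: [0.1, -0.1, -2.1]
width: 0.148
```

View pics/s13.png

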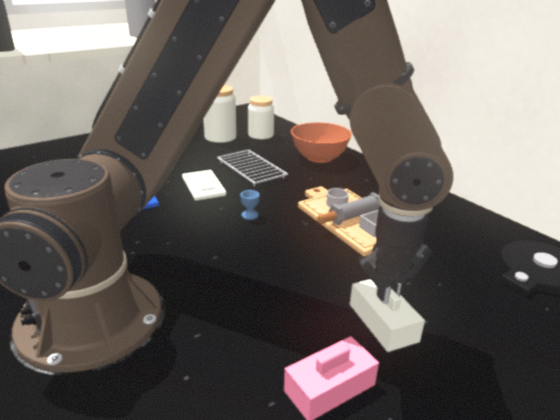

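```bash
python3 -m crank '{"dp":[[0,0,-0.1],[0,0,-0.25],[0,0,-0.4],[0,0,-0.55],[0,0,-0.62],[0,0,-0.62]],"roll":[0,0,0,0,0,0]}';  python3 -m crank '{"dp":[[0.15,0.02,0],[0.3,0.04,0],[0.45,0.06,0],[0.6,0.08,0],[0.75,0.1,0],[0.88,0.11,0],[0.946,0.112,0],[0.946,0.112,0]],"roll":[0,0,0,0,0,0,0,0]}'
python3 - <<'E'
from h import *
s=get_state();R=np.array(s["tcp_rot"]);print(s["position"],R.T@(np.array([.49,.12,.218])-s["position"])/.25)
c=show("side","s14");W=cloud(c)
for d in silhouettes(c,"butter_dish"): print(d["confidence"],np.array(d["at"])*[560,420])
c=show("scene","s14c")
for d in silhouettes(c,"butter_dish"): print(d["confidence"],np.array(d["at"])*[560,420])
E
```

```text
t: 26.22
position: [0.412, -0.3215, 0.2189]
tcp_rot: [[0.258, 0.966, 0.002], [0.966, -0.258, -0.001], [-0.001, 0.002, -1.0]]
ft_force: [-0.6, 0.5, -3.2]
width: 0.146
t: 27.22
position: [0.4997, -0.0995, 0.2173]
tcp_rot: [[0.256, 0.967, -0.001], [0.967, -0.256, 0.0], [-0.0, -0.001, -1.0]]
ft_force: [0.4, -0.4, -2.7]
width: 0.147
[ 0.49967886 -0.09949672  0.21730337] [ 0.83871627 -0.2625196  -0.0024654 ]
0.9 [200.816 185.01 ]
0.63 [134.4  197.82]
0.98 [355.208 141.582]
0.97 [317.8  112.98]
```

View pics/s14.png

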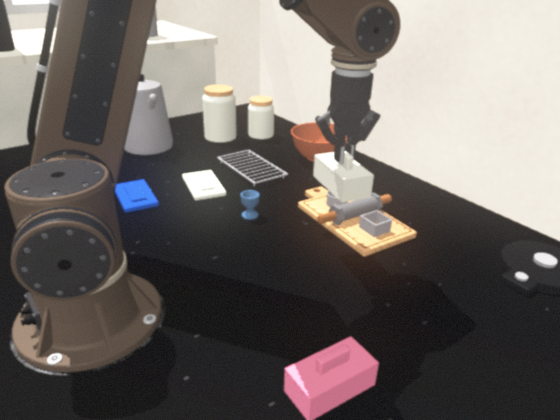

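```bash
python3 -m crank '{"dp":[[0.14,-0.04,0],[0.3,-0.09,0],[0.46,-0.14,0],[0.62,-0.19,0],[0.78,-0.24,0],[0.839,-0.262,0],[0.839,-0.262,0]],"roll":[0,0,0,0,0,0,0]}'
python3 - <<'E'
from h import *
s=get_state();R=np.array(s["tcp_rot"]);print(s["position"],s["joints"])
for n in["scene","side","wrist"]:
    c=show(n,"s15"+n);W=cloud(c)
    for d in silhouettes(c,"butter_dish"):
        m=d["pixels"]&(c["z_map"]>0)&(W[...,2]>.003)&(W[...,2]<.03)
        if m.sum()<50: continue
        p=W[m];print(n,round(d["confidence"],2),len(p),c["image"][m].mean(0).astype(int),rect(p[:,:2]),"top",rect(p[p[:,2]>.0175][:,:2]) if (p[:,2]>.0175).sum()>20 else 0,np.percentile(p[:,2],[2,50,98]))
E
```

```text
t: 28.3
position: [0.4906, 0.1195, 0.218]
tcp_rot: [[0.257, 0.966, 0.0], [0.966, -0.257, -0.0], [-0.0, 0.0, -1.0]]
ft_force: [-0.3, -0.2, -3.0]
width: 0.149
[0.49063126 0.11946086 0.21804357] [ 1.08056195e-01  3.37207082e-01  1.86438762e+00 -2.35451355e-04
  9.39908862e-01  3.68061244e-01]
scene 0.76 571 [ 54  93 172] [243.  372.6 116.7  92.8  80.7] top [245.5 362.6  69.   82.3  51.3] [0.00527993 0.01427514 0.02264402]
scene 0.55 436 [202 202 195] [424.4 349.3 150.8  89.9  75.4] top [440.9 382.2  36.3  77.1  47.9] [0.00429804 0.01335391 0.02211459]
side 0.9 801 [249 249 246] [420.9 347.6 157.   83.6  75.7] top [431.2 348.2 104.3  55.8  76.4] [0.00576534 0.01457494 0.02177228]
side 0.87 996 [ 68 126 233] [243.3 392.2 155.8  86.2  80.8] top [241.4 383.1 127.3  37.8  80.9] [0.00513103 0.01480823 0.02216494]
wrist 0.96 5147 [219 219 214] [410.7 305.2  58.7  86.5  76.2] top [408.4 317.4  30.9  49.2  75.7] [0.0088409  0.0150211  0.02185956]
wrist 0.59 2671 [ 39  77 158] [252.7 346.1  60.   55.   81.1] top [263.  342.9  40.2  31.1  64.2] [0.00525236 0.01496488 0.02080511]
```

View pics/s15wrist.png

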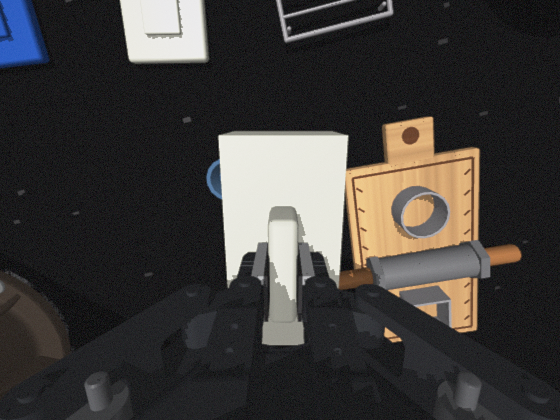

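View pics/s15scene.png

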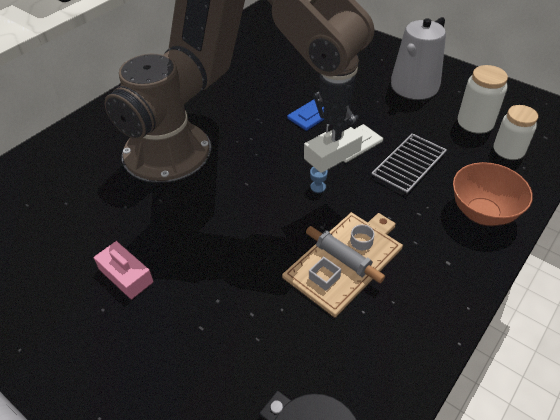

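```bash
python3 -m crank '{"dp":[[0.08,-0.11,0],[0.16,-0.22,0],[0.24,-0.337,0],[0.24,-0.337,0],[0.24,-0.337,0]],"roll":[0,0,0,0,0]}'
python3 - <<'E'
from h import *
s=get_state();R=np.array(s["tcp_rot"]);print(s["position"],s["joints"])
for n in["wrist"]:
    c=show(n,"s16"+n);W=cloud(c)
    for d in silhouettes(c,"butter_dish"):
        m=d["pixels"]&(c["z_map"]>0)&(W[...,2]>.003)&(W[...,2]<.03)
        if m.sum()<50: continue
        p=W[m];print(n,round(d["confidence"],2),len(p),c["image"][m].mean(0).astype(int),rect(p[:,:2]),"top",rect(p[p[:,2]>.0175][:,:2]) if (p[:,2]>.0175).sum()>20 else 0,np.percentile(p[:,2],[2,50,98]))
    for cf,p in seg(c,"butter_lid_center"):
        t=p[(p[:,2]>.18)&(p[:,2]<.23)]
        if len(t)>50: print("lid",cf,len(t),rect(t[:,:2]),np.median(t[:,2]))
E
```

```text
t: 29.22
position: [0.4252, 0.1988, 0.2182]
tcp_rot: [[0.258, 0.966, 0.001], [0.966, -0.258, -0.0], [0.0, 0.001, -1.0]]
ft_force: [-0.1, -1.2, -2.1]
width: 0.146
[0.42520292 0.19879082 0.21818307] [ 2.96567219e-01  2.87389979e-01  1.94344268e+00 -2.39254464e-04
  9.10150321e-01  5.57582410e-01]
wrist 0.78 9374 [228 227 225] [418.  334.8 118.2  86.5  75.5] top [420.8 345.9  91.7  38.1  75.9] [0.01251974 0.01521783 0.02193488]
wrist 0.7 10127 [ 47  91 184] [241.5 382.1 126.9  86.6  81.1] top [240.  383.2 112.5  70.4  73.7] [0.00874091 0.01575878 0.02243745]
lid 0.98 15025 [425.4 199.5 126.4  64.5  75.1] 0.2135876854375453
```

View pics/s16wrist.png

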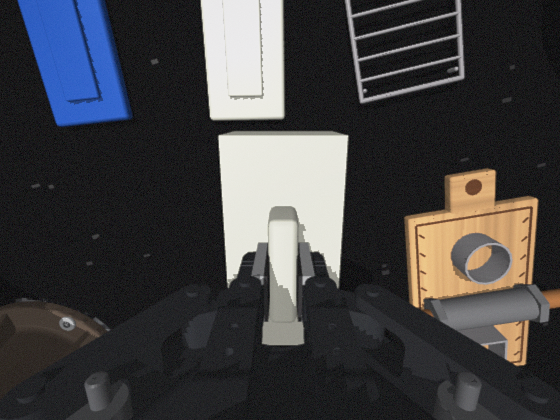

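```bash
python3 -m crank '{"dp":[[0.14,-0.04,0],[0.29,-0.08,0],[0.44,-0.12,0],[0.579,-0.17,0],[0.579,-0.17,0],[0.579,-0.17,0]],"roll":[0,0,0,-0.0015,-0.0015,-0.0015]}';  python3 -m crank '{"dp":[[0,0,0.1],[0,0,0.2],[0,0,0.3],[0,0,0.38],[0,0,0.44],[0,0,0.48],[0,0,0.52],[0,0,0.54],[0,0,0.54]],"roll":[0,0,0,0,0,0,0,0,0]}'
python3 - <<'E'
from h import *
s=get_state();R=np.array(s["tcp_rot"]);print(s["position"],R.T@(np.array([.4215,.3495,.068])-s["position"])/.25)
c=show("side","s17");c2=show("scene","s17c")
a=cv2.resize(c["image"][130:240,130:290],None,fx=4,fy=4);cv2.imwrite("pics/s17z.png",a[:,:,::-1])
a=cv2.resize(c2["image"][70:200,260:430],None,fx=4,fy=4);cv2.imwrite("pics/s17cz.png",a[:,:,::-1])
E
```

```text
t: 30.12
position: [0.4211, 0.3493, 0.2177]
tcp_rot: [[0.249, 0.968, -0.001], [0.968, -0.249, -0.001], [-0.001, -0.0, -1.0]]
ft_force: [-0.3, -0.6, -3.2]
width: 0.15
t: 31.25
position: [0.421, 0.35, 0.083]
tcp_rot: [[0.249, 0.969, -0.0], [0.969, -0.249, -0.0], [-0.0, -0.0, -1.0]]
ft_force: [0.4, -0.2, -2.1]
width: 0.152
[0.42095911 0.34999018 0.08295311] [-0.00135246  0.00258485  0.05981257]
```

View pics/s17z.png

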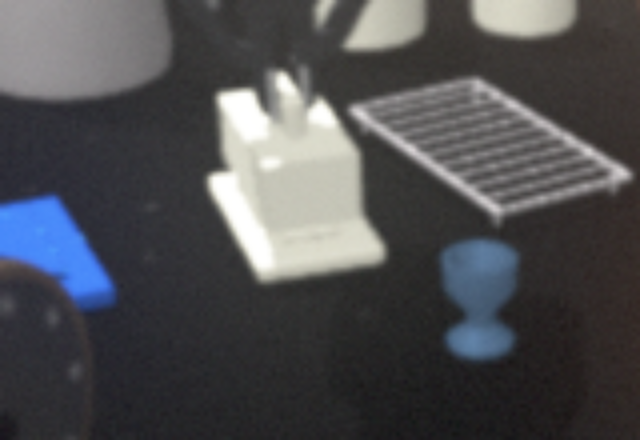

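View pics/s17cz.png

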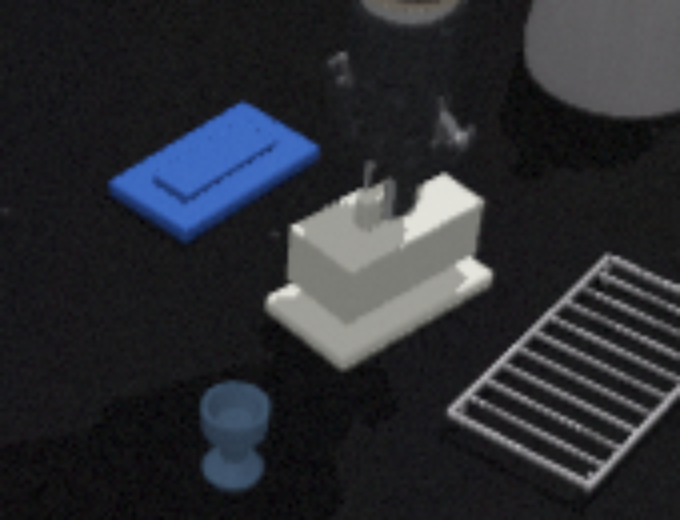

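Lid is aligned above the dish. Lower the last 16 mm slowly to contact.

```bash
python3 -m crank '{"dp":[[0,0,0.01],[0,0,0.02],[0,0,0.03],[0,0,0.04],[0,0,0.05],[0,0,0.057],[0,0,0.062],[0,0,0.062],[0,0,0.062]],"roll":[0,0,0,0,0,0,0,0,0]}'
python3 - <<'E'
from h import *
c=show("side","s18");W=cloud(c)
for cf,p in seg(c,"butter_lid_center",np.array([.421,.35])):
    for lo,hi in((.055,.068),(.078,.1)):
        t=p[(p[:,2]>lo)&(p[:,2]<hi)]; print(cf,len(t),np.median(t[:,2]),rect(t[:,:2]))
E
```

```text
t: 32.48
position: [0.421, 0.35, 0.0676]
tcp_rot: [[0.249, 0.969, 0.0], [0.969, -0.249, 0.0], [0.0, 0.0, -1.0]]
ft_force: [-0.9, 0.2, -2.7]
width: 0.147
0.71 395 0.06229553149935774 [420.8 350.  132.2  65.   75.3]
0.71 58 0.08705085554503339 [422.4 339.   46.2  21.   58.8]
```

```bash
python3 -m crank '{"dp":[[0,0,0.004],[0,0,0.008],[0,0,0.008]],"roll":[0,0,0]}'
```

```text
t: 32.95
position: [0.4212, 0.35, 0.0672]
tcp_rot: [[0.249, 0.969, 0.001], [0.969, -0.249, 0.001], [0.001, 0.001, -1.0]]
ft_force: [-4.2, -3.9, 19.2]
width: 0.148
```

Contact confirmed at the expected height (0.0672). Back off slightly, release and lift.

```bash
python3 -m crank '{"dp":[[0,0,-0.006],[0,0,-0.006]],"roll":[0,0]}';python3 -m crank '{"dp":[[0,0,0],[0,0,0],[0,0,0],[0,0,0],[0,0,0]],"roll":[0,0,0,0,0]}' -1; python3 -m crank '{"dp":[[0,0,-0.1],[0,0,-0.3],[0,0,-0.5],[0,0,-0.6],[0,0,-0.6]],"roll":[0,0,0,0,0]}'
python3 - <<'E'
from h import *
for n in["wrist","side","scene"]:
    c=show(n,"f"+n)
    for cf,p in seg(c,"butter_lid_center",np.array([.421,.35])):
        t=p[(p[:,2]>.055)&(p[:,2]<.068)]; print(n,cf,len(t),np.percentile(t[:,2],[5,50,95]),rect(t[:,:2]))
    if n=="wrist": continue
    for q in("round_cutter","square_cutter","rolling_pin","egg_cup"):
        for cf,p in seg(c,q+"_center"): t=p[p[:,2]>.038];print(n,q,round(cf,2),rect(t[:,:2]),np.percentile(p[:,2],[50,98]).round(3)) if len(t)>9 else 0
E
```

```text
t: 33.2
position: [0.4212, 0.35, 0.0672]
tcp_rot: [[0.249, 0.969, 0.001], [0.969, -0.249, 0.0], [0.0, 0.001, -1.0]]
ft_force: [-0.9, -1.9, 4.6]
width: 0.15
t: 33.83
position: [0.421, 0.35, 0.067]
tcp_rot: [[0.249, 0.969, 0.0], [0.969, -0.249, 0.0], [0.0, 0.0, -1.0]]
ft_force: [0.2, -0.8, -0.1]
width: 1.002
t: 34.45
position: [0.4214, 0.3503, 0.2188]
tcp_rot: [[0.249, 0.969, 0.003], [0.969, -0.249, 0.002], [0.003, 0.003, -1.0]]
ft_force: [-0.5, 0.3, -0.8]
width: 1.001
wrist 0.7 6272 [0.06142534 0.0625995  0.06369933] [421.3 351.2 125.5  64.1  75.6]
side 0.59 447 [0.05718198 0.06207293 0.06396199] [421.  349.9 131.9  65.4  75.6]
side round_cutter 0.62 [613.4  34.7 110.7  54.9  20. ] [0.039 0.049]
side square_cutter 0.61 [626.7 -97.1  54.1  56.6  86.5] [0.036 0.049]
side rolling_pin 0.67 [631.  -29.9  47.8 222.3  82.4] [0.047 0.06 ]
side egg_cup 0.82 [437.1 142.6  48.4  41.9  58.8] [0.046 0.061]
scene 0.8 549 [0.05618494 0.06137949 0.06571147] [423.7 348.8 130.   69.6  78.4]
scene round_cutter 0.61 [639.6  43.   54.6  57.7  21.9] [0.035 0.05 ]
scene square_cutter 0.78 [628.8 -98.9  54.3  54.   84.8] [0.035 0.05 ]
scene rolling_pin 0.53 [628.8 -98.9  54.2  54.3  85. ] [0.034 0.05 ]
scene egg_cup 0.88 [438.9 141.2  45.6  47.1  70.1] [0.047 0.061]
```

View pics/fwrist.png

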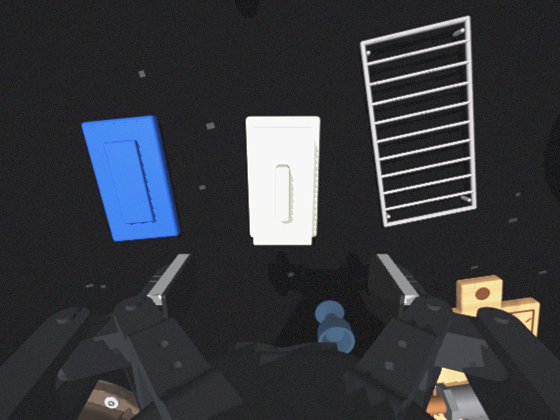

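View pics/fscene.png

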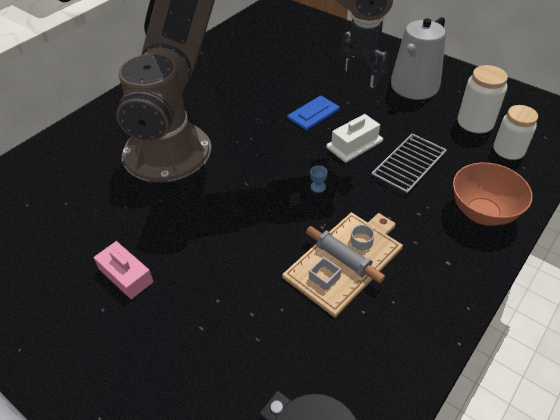

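```bash
python3 -c "from workcell import *;print(hand_in())"
```

```text
the job is handed in; nothing more can be done
None
```

The counter is set out as asked and the job was handed in at about 35 s of the 104 s allowed. The hand-in gives no verdict, so what follows rests on my own measurements.

| Item | Result by the last checks | Allowed |
|---|---|---|
| Rolling pin | About 1 mm from the board's middle, within 0.01 rad of parallel | 15 mm, 0.15 rad |
| Round cutter | About 71 mm from the middle on the tab side, flat, on the mid-line to about 2 mm | 52–90 mm, 15 mm |
| Square cutter | About 71 mm from the middle on the plain side, flat, on the mid-line to about 2 mm | 52–90 mm, 15 mm |
| Butter lid | About 1–2 mm off centre, angle matching the dish | 10 mm, 0.15 rad |

- **Lid seating:** I lowered the lid until the force showed contact at the expected height, then released it. Its top face reads about 62 mm, which is what a fully seated lid should give.
- **Left alone:** The egg cup reads within about 2 mm of where it started. The blue dish and the pink lid were not touched.
- **Readings that disagreed:** The cameras differ from one another by 2–3 mm, which is within their calibration. In the last pictures, the side view's outline of the round cutter was clearly wrong. The scene view took the square cutter for the pin. For the cutters and the pin I relied on the close wrist views taken after each was placed, and the final pictures agree with those by eye.

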